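# Screw the cap onto the density analyser's chamber

## Robot

A 6-joint arm with a two-finger parallel gripper is mounted at the origin on the work surface. World frame = base frame: x ahead of the robot, y to its left, z up, the work surface at z = 0. Lengths are in m, angles in rad, forces in N, time in s.
With the tool pointing down it reaches from about 0.3 to 0.95 m from the base axis. Payload 3.1 kg.
Tool frame: the origin (TCP) lies midway between the tips of the shut fingers; the grasp point (between the pads) lies 19 mm behind it; z points along the fingers, y is the line along which they close (so a half turn about z gives the same grasp; the last joint's range is limited). The gripper opens to 85 mm and grips with 20 to 120 N. Pads are 22 mm wide; open, the fingers measure 114 mm over their backs; the gripper's body (76 mm by 85 mm) begins 54 mm behind the grasp point. The pads swing forward as they close: fully open they stand 13 mm farther back than shut.
Start: joints at [-1.191, 0.308, 1.634, -0, 1.2, -0.07], TCP at [0.272, -0.563, 0.231] pointing down, gripper open.
Joint ranges: [-3.06, 3.06], [-0.79, 1.96], [0.05, 2.63], [-1.19, 4.34], [0.05, 2.64], [-2.94, 2.94]. Speed limits (rad/s): [2.79, 2.79, 3.14, 3.14, 3.14, 3.14].

## Interface

Orientations are given as a unit quaternion [w, x, y, z].
In Python, from rig import bot gives the robot as it stands.
- The arm moves only by the tool servo_tool, never from a script. Its argument "plan" is a list of rows, each a list of 3 entries, a list of its own where there are three numbers: the turn, a rotation vector about the tool's x, y, z in degrees, then the shift along the tool's x, y, z in mm, then the closure, from -1 (fully open) to 1 (shut), so that 0 is half open. A call has 1 to 5 rows; each row is the pose to reach, as a shift and turn from the pose commanded when the call began, along the tool's axes at that moment; what a row does not reach only later rows make up. A row lasts 1/8 s, in which the tool goes at most 62.5 mm and 10.7 degrees, less where a joint would pass 70% of its speed; a pose out of reach is approached as far as the arm can. A call with a gripper value outside its range is refused whole. The fingers move at their own pace and stop on an object; "force" is the grip in N (left out, the last holds). Time passes only in rows, so rows that repeat a pose let the fingers close. It gives the time, the measured TCP pose, the force, the opening and the grip force at its end, in the units of the state.
- bot.observe(): the state, without advancing time (a new reading comes with each control period).
- bot.get_image(name): name is "side" or "top" or "wrist"; returns a dict with "frame" (420x560x3 uint8, red, green, blue), "mtx" (3x3 intrinsics, pixels), "cam_to_world" (4x4, takes a point from camera to world coordinates). Camera axes: x right, y down, z forward; pixel columns grow to the right and rows downward; lengths in m; the calibration is good to about 2 mm. A picture is of the moment at which its call begins. There is no depth.
- bot.close_job(): hands the job in; it is judged then, once.
The state is a dict: "t": time; "joint_positions": joint angles; "qd": joint speeds; "joint_efforts": joint torques, N m; "tcp_pos": TCP position; "orientation": TCP orientation; "wrist_force": force on the tool from outside, world axes, zero at the start; "torque": the same for the moment, N m; "width": finger opening in m; "grasp_force": force on a finger pad.
Only numpy, scipy, OpenCV 4.12 (cv2) and the standard library are available. Lean on these libraries where they do the work, as an engineer would, in place of code of your own. Each camera call takes 0.05 s, during which the arm holds its last target. There are 200 camera calls.

## Task

Close the sample chamber of the density analyser: set the knurled metal cap over its threaded neck, turn it gently backward (anticlockwise seen from above) until you feel it drop into the start of the thread, then turn it clockwise until it is fully home, and let go. Never force the cap against the neck, and leave everything else where it is.

Things in the scene. Friction and masses are not known exactly. Their poses are not given: they have to be found in the camera images.
- cap: The chamber's cap: a hollow aluminium cylinder, knurled outside, closed on top, open below, 60 mm outer diameter, 40 mm high, about 220 g, standing open side down on the bench at the start. Origin at the centre of its lower rim, z up through its closed top. The inside is 53 mm across and 34 mm deep, with three inward pins.
- pins (a point): On the cap's axis, 4.5 mm above its rim, level with its three pins: round steel, 5 mm thick, pointing inward, 120 degrees apart, one on the cap's +x axis, reaching in to 21.5 mm from the axis. If one pin drops into its gap before the others the cap tilts (up to 0.2 rad) in the grip and hangs; slackening the grip for a moment lets it level itself or drop.
- neck_base (a point): On the axis of the chamber's steel neck, at the level of the analyser's flat top (120 mm above the bench); z up, x and y along the analyser's sides. The neck is fixed, upright, 41 mm in diameter, 37 mm tall. Round it runs a right-handed three-start thread, 50 mm outer diameter: three alike starts 120 degrees apart. How it is turned about the axis differs each time and is not told.
- neck_top (a point): Centre of the neck's top, 37 mm above neck_base. The top 7 mm taper from 41 to 30 mm diameter and guide the cap, which then has 1 mm of play to the side. Each of the three starts, clockwise from above: a ridge 80 degrees long, sinking 0.1 mm per degree; an upright stop block, 10 degrees wide, top 24 mm above neck_base; an open gap of 30 degrees; then the next start's ridge.
- ridge_high (a point): On the neck's axis, 26 mm above neck_base, level with the top of the ridges' high ends; their low ends are at 18 mm. With its pins on the ridges the cap's rim is 16 to 24 mm above neck_base. Turned clockwise there it only jams on the stop blocks; turned anticlockwise it climbs 0.1 mm per degree, for up to 80 degrees, until the pins pass the high ends and stand over the gaps.
- gap_level (a point): On the neck's axis, 14.5 mm above neck_base. In the gaps the rim stands 14.5 to 17 mm above neck_base, 7 to 10 mm lower than just before; the cap drops there only if let go or lightly pressed. The stop blocks end anticlockwise travel. If the pins first landed on stop blocks (rim at 22 mm) they drop anticlockwise onto the low ends (rim 16 to 17 mm): not the gap, it climbs on from there.
- home_level (a point): On the neck's axis, 6.5 mm above neck_base: where the cap's rim is when home. From the gaps the pins run clockwise under the ridges, with 1.5 mm of play up and down, the cap sinking 0.1 mm per degree over 80 to 100 degrees, to a hard end stop. Before the stop it turns with under 0.25 N m; at any stop, more than about 1 N m, or 40 N against the neck, is forcing it.
- analyser: The density analyser, a fixed white box 240 mm (x) by 280 mm (y) by 120 mm high; origin at the centre of its underside, z up. The neck's axis stands at x = -30 mm, y = +30 mm on its top.
- sample_cup: Bystander: open aluminium cup 42 mm in diameter, 36 mm high, on the analyser's top, about 160 mm from the neck's axis, origin under its centre.
- weight: Bystander: steel weight 38 mm in diameter, 50 mm high, origin under its centre.
- jar: Bystander: closed jar 60 mm in diameter, 85 mm high, origin under its centre.
- blank_plug: Bystander: plain solid aluminium plug 44 mm in diameter, 22 mm high (smaller than the cap and not hollow), origin under its centre.
- spatula: Bystander: steel spatula 180 mm long lying on the bench, origin at its middle underside, along its x axis.
- dish: Bystander: white ceramic dish 90 mm across, 18 mm high, origin under its centre.
- reagent: Bystander: white plastic bottle 56 mm in diameter, 130 mm high, origin under its centre.
Things that resemble listed ones, but are neither listed nor needed, are in the scene too. What is shaped like the cap but orange or purple is not meant.

How it is judged:
On the way, in this order (a step that is already met when the one before it is completed fails the run):
1. the cap is over the neck, level, down on or in the thread (horizontal distance between cap and neck_base below 0.003 m and angle between cap's own z axis and vertical below 0.08 rad and z of cap in the frame of neck_base below 0.0275 m), for 0.1 s.
2. the cap is screwed home on the neck (horizontal distance between cap and neck_base below 0.003 m and angle between cap's own z axis and vertical below 0.08 rad and z of cap in the frame of neck_base below 0.0085 m), for 0.2 s.
At the end, for the whole second after the job is handed in: the cap is screwed home: upright within 0.08 rad, within 3 mm of the neck's axis, its rim 4 to 8.5 mm above the analyser's top, at rest (all of step 2 and z of cap in the frame of neck_base above 0.004 m and linear speed of cap below 0.01 m/s); the robot touches nothing.
It fails at once if the cap is forced against the analyser (more than 55 N) (contact force between cap and analyser above 55 N).
It fails at once if a bystander is displaced by more than 30 mm (distance of any of sample_cup, weight, jar, blank_plug, spatula, dish, reagent from where it was at the start of the episode above 0.03 m).
It also fails if it takes over 72 s, if anything falls off the work surface, if the arm or the gripper's body presses on something with over 40 N, if the wrist force passes 120 N, or if a joint passes its speed limit or range.

## Working session

There is one attempt and no reset: what is moved stays moved. The work goes in short steps, Python scripts to look and compute and a tool call to move; the robot and the scene stay as the last step left them, time stands still between calls to the robot, and variables do not carry over. Pictures are saved under pics/ and viewed, at most 10 in all, crops included, and the job is handed in when it is done.

Besides the shell and the picture viewer there is one more tool, called after "Call:" as name(argument=value, ...) on one line, values as JSON. servo_tool: Moves the arm, as the interface text tells. Its arguments: {"type":"object","properties":{"plan":{"type":"array","items":{"type":"array"}},"force":{"type":"number"}},"required":["plan"]}

```bash
mkdir -p pics; ls; python3 - <<'E'
from rig import bot
import cv2,numpy as np
for n in ["top","side"]:
    d=bot.get_image(n); cv2.imwrite(f"pics/{n}0.png",d["frame"][:,:,::-1]); np.savez(f"{n}0.npz",**d)
    print(n,d["mtx"].tolist(),d["cam_to_world"].round(4).tolist())
s=bot.observe(); print({k:np.round(v,3).tolist() for k,v in s.items()})
E
```

```text
pics
top [[483.4631993774874, 0.0, 276.12529888656167], [0.0, 483.4631993774874, 202.3786616220695], [0.0, 0.0, 1.0]] [[-0.0119, -0.9993, 0.0362, 0.4832], [-0.9999, 0.0117, -0.0051, 0.0439], [0.0047, -0.0362, -0.9993, 1.3035], [0.0, 0.0, 0.0, 1.0]]
side [[524.0422876453383, 0.0, 274.76834172979216], [0.0, 524.0422876453383, 210.85012411392444], [0.0, 0.0, 1.0]] [[0.7066, -0.3568, 0.6111, -0.274], [-0.7076, -0.3656, 0.6047, -0.7689], [0.0076, -0.8597, -0.5108, 0.8184], [0.0, 0.0, 0.0, 1.0]]
{'t': 0.1, 'joint_positions': [-1.191, 0.309, 1.635, 0.0, 1.2, -0.07], 'qd': [-0.001, -0.002, -0.003, -0.0, 0.003, 0.002], 'joint_efforts': [-0.0, -41.641, -27.764, -0.0, 0.004, 0.0], 'tcp_pos': [0.271, -0.562, 0.23], 'orientation': [-0.001, 0.975, 0.223, -0.0], 'wrist_force': [0.035, 0.718, 0.134], 'torque': [-0.027, -0.071, 0.027], 'grasp_force': 0.0, 'width': 0.085}
```

View pics/top0.png

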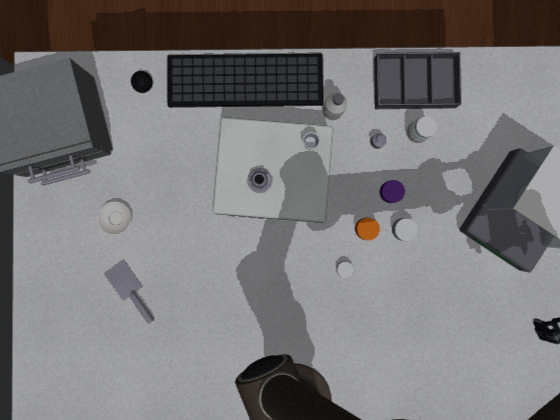

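View pics/side0.png

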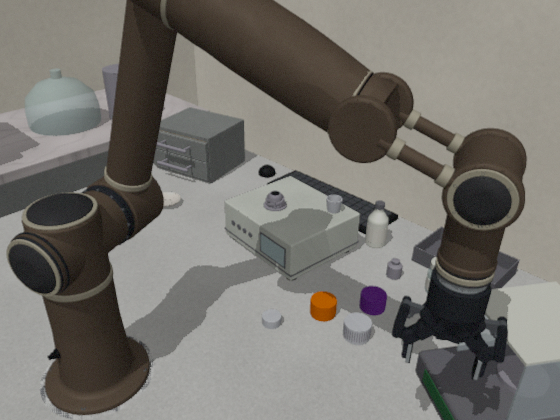

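The grey object at top (405,229) / side (357,328) looks ribbed and 60 mm wide, so it is probably the cap. (345,269) is smaller and lower, which fits the plug. (424,127) is the jar, and orange (368,229) and purple (392,191) are decoys. The neck is at top (259,179). I'll confirm this in an enlarged crop.

```bash
cat > h.py <<'E'
import numpy as np,cv2
def ray(d,u,v,z):
    K,T=d["mtx"],d["cam_to_world"]
    r=T[:3,:3]@np.linalg.solve(K,[u,v,1]); o=T[:3,3]
    return o+r*(z-o[2])/r[2]
def proj(d,p):
    K,T=d["mtx"],d["cam_to_world"]
    q=K@(T[:3,:3].T@(np.array(p)-T[:3,3])); return q[:2]/q[2]
E
python3 - <<'E'
import numpy as np,cv2
from h import *
t=np.load("top0.npz");s=np.load("side0.npz")
def crop(d,u,v,w,h,k): return cv2.resize(d["frame"][v:v+h,u:u+w,::-1],None,fx=k,fy=k,interpolation=cv2.INTER_CUBIC)
a=crop(t,340,200,80,80,5);b=crop(s,320,290,80,60,5);c=crop(t,210,115,130,110,3)
c2=crop(s,240,180,80,60,5)
im=np.zeros((600,800,3),np.uint8)
im[:300,:400]=b;im[:300,400:]=c2;im[300:600,:300]=cv2.resize(a,(300,300));im[300:600,320:320+355]=cv2.resize(c,(355,300))
cv2.imwrite("pics/crop1.png",im)
print("cap",ray(t,405,229,.04),"neck",ray(t,259,179,.157))
for n,p in dict(tl=(221,118),tr=(333,127),br=(325,222),bl=(214,213)).items(): print(n,ray(t,*p,.12))
E
```

```text
cap [ 0.45535283 -0.29849565  0.04      ] neck [0.58074417 0.07806909 0.157     ]
tl [0.73561744 0.1711825  0.12      ]
tr [ 0.71027391 -0.10454808  0.12      ]
br [ 0.47656377 -0.0811848   0.12      ]
bl [0.501791   0.19010926 0.12      ]
```

View pics/crop1.png

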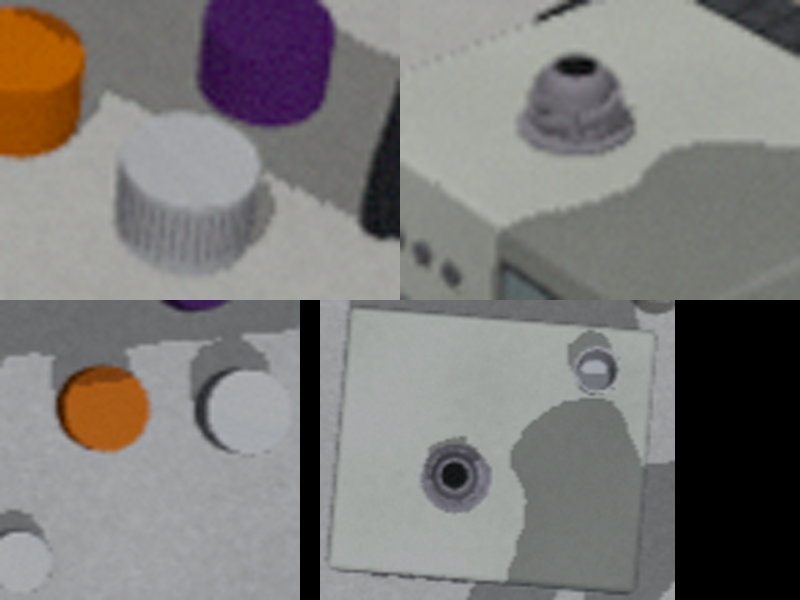

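Confirmed: the grey ribbed cylinder at crop (188,190) is the cap, with the same shape as the orange and purple ones. The neck hole centre is at top pixel (259.4,179.2) and the cap top centre at (406.7,229.6). Next I'll move above the cap.

```bash
cat >> h.py <<'E'
from scipy.spatial.transform import Rotation as R
def go(s,p,yaw=None):
    "deltas (deg, mm, tool axes) to TCP position p with tool x at yaw deg, tool z straight down"
    w,x,y,z=s["orientation"]; A=R.from_quat([x,y,z,w])
    X=A.as_matrix()[:,0]
    if yaw is None: yaw=np.degrees(np.arctan2(X[1],X[0]))
    B=R.from_euler("z",yaw,degrees=True)*R.from_euler("x",180,degrees=True)
    print("turn",(A.inv()*B).as_rotvec(degrees=True).round(2),"shift",(A.inv().apply(np.array(p)-s["tcp_pos"])*1e3).round(1),"yaw",round(yaw,1))
E
python3 - <<'E'
from h import *
from rig import bot
t=np.load("top0.npz")
c=ray(t,406.7,229.6,.04);n=ray(t,259.4,179.2,.157);print(c,n)
go(bot.observe(),[c[0],c[1],.15],55)
E
```

```text
[ 0.45373413 -0.30290948  0.04      ] [0.58025678 0.07712365 0.157     ]
turn [ -0.12  -0.04 -29.23] shift [ 276.9 -154.    80.5] yaw 55
```

Call:
servo_tool(plan=[[[0, 0, -7], [50, -28, 0], -1], [[0, 0, -14], [100, -56, 0], -1], [[0, 0, -21], [150, -84, 0], -1], [[0, 0, -28], [205, -114, 10], -1], [[0, 0, -29], [255, -142, 30], -1]])

```text
t: 0.72
tcp_pos: [0.4411, -0.3229, 0.2018]
orientation: [0.001, 0.888, 0.46, 0.001]
wrist_force: [1.1, -0.9, 0.1]
width: 0.0854
grasp_force: 0.0
```

Call:
servo_tool(plan=[[[0, 0, 0], [27, -5, 45], -1], [[0, 0, 0], [27, -5, 50], -1], [[0, 0, 0], [27, -5, 50], -1]])

```text
t: 1.1
tcp_pos: [0.4509, -0.2996, 0.1511]
orientation: [-0.0, 0.888, 0.46, -0.0]
wrist_force: [0.7, 0.7, 0.8]
width: 0.0851
grasp_force: 0.0
```

```bash
python3 - <<'E'
from h import *
from rig import bot
d=bot.get_image("wrist"); np.savez("w1.npz",**d)
s=bot.observe();print(s["tcp_pos"],s["orientation"],s["t"])
im=d["frame"][:,:,::-1].copy(); u=proj(d,[.45373,-.30291,.04]);print(u)
cv2.imwrite("pics/w1.png",im)
E
```

```text
[ 0.45142915 -0.30057447  0.15217296] [8.96101102e-04 8.88106538e-01 4.59636757e-01 1.58619825e-04] 1.15
[281.14904892 209.2565425 ]
```

View pics/w1.png

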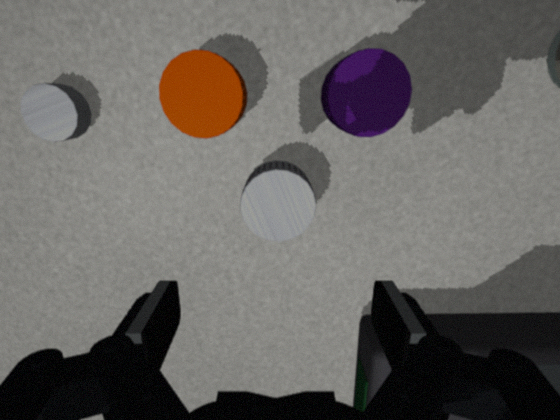

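The cap's top is a circle centred near (278,204) with radius about 37 px. Orange (203,94) and purple (367,92) look larger, so I'll check the sizes numerically.

```bash
python3 - <<'E'
from h import *
from rig import bot
d=np.load("w1.npz");print(d["mtx"][0,0],d["cam_to_world"].round(3).tolist())
for z in(.022,.04):
  for a,b in(((241,204),(315,204)),((159,94),(247,94)),((22,112),(80,112))):
    p,q=ray(d,*a,z),ray(d,*b,z);print(z,np.linalg.norm(p-q).round(4))
hsv=cv2.cvtColor(d["frame"],cv2.COLOR_RGB2HSV)
g=cv2.cvtColor(d["frame"],cv2.COLOR_RGB2GRAY)
c=cv2.HoughCircles(cv2.medianBlur(g,3),cv2.HOUGH_GRADIENT,1.5,60,param1=80,param2=25,minRadius=25,maxRadius=55);print(c)
c=ray(d,278.5,204.5,.04);print(c)
go(bot.observe(),[c[0],c[1],.06],55)
E
```

```text
338.8361237652577 [[0.817, -0.545, -0.191, 0.499], [-0.577, -0.771, -0.268, -0.231], [-0.001, 0.329, -0.944, 0.293], [0.0, 0.0, 0.0, 1.0]]
0.022 0.0621
0.022 0.0665
0.022 0.0446
0.04 0.058
0.04 0.0621
0.04 0.0416
[[[363.75  89.25  47.05]
  [203.25  93.75  43.9 ]
  [278.25 194.25  34.6 ]
  [ 53.25 120.75  38.5 ]
  [386.25 326.25  29.65]]]
[ 0.45428659 -0.29848546  0.04      ]
turn [ 0.1   0.03 -0.27] shift [ 3.4  1.  92.2] yaw 55
```

Call:
servo_tool(plan=[[[0, 0, 0], [3, 0, 50], -1], [[0, 0, 0], [3, 0, 100], -1], [[0, 0, 0], [3, 0, 130], -1], [[0, 0, 0], [3, 0, 146], -1], [[0, 0, 0], [3, 0, 146], -1]])

```text
t: 1.78
tcp_pos: [0.4528, -0.2978, 0.0055]
orientation: [0.0, 0.888, 0.459, 0.0]
wrist_force: [0.2, 1.5, -0.5]
width: 0.0856
grasp_force: 0.0
```

Call:
servo_tool(plan=[[[0, 0, 0], [0, 0, 0], 0.3], [[0, 0, 0], [0, 0, 0], 0.8], [[0, 0, 0], [0, 0, 0], 1], [[0, 0, 0], [0, 0, 0], 1], [[0, 0, 0], [0, 0, 0], 1]], force=35)

```text
t: 2.4
tcp_pos: [0.4542, -0.298, 0.0075]
orientation: [0.002, 0.888, 0.46, 0.001]
wrist_force: [-2.3, -0.2, 5.7]
width: 0.0597
grasp_force: 37.6
```

```bash
python3 - <<'E'
from h import *
from rig import bot
d=bot.get_image("wrist"); np.savez("w2.npz",**d)
s=bot.observe();print({k:np.round(s[k],4).tolist() for k in("t","tcp_pos","wrist_force","width","grasp_force")})
cv2.imwrite("pics/w2.png",d["frame"][:,:,::-1])
X=R.from_quat(np.roll(s["orientation"],-1)).as_matrix()
for dx in(-30,0,30): print(dx,proj(d,np.array(s["tcp_pos"])*[1,1,0]+[0,0,.04]+X[:,0]*dx/1e3).round(1))
E
```

```text
{'t': 2.45, 'tcp_pos': [0.4543, -0.2981, 0.0075], 'wrist_force': [-1.3813, 0.4017, 6.3844], 'width': 0.0594, 'grasp_force': 37.6186}
-30 [276.2 385.3]
0 [276.2 325. ]
30 [276.2 254.9]
```

View pics/w2.png

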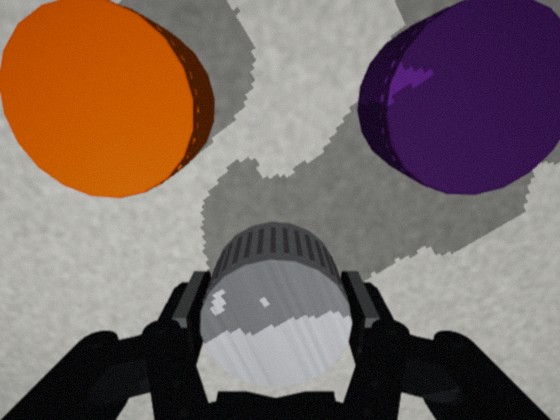

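The cap is gripped at 59.5 mm width. Its top spans rows 257–388 against a predicted 255–385, so it sits about 1 mm towards tool −x. Next I'll lift and stop short of the neck for a closer look.

```bash
python3 - <<'E'
from h import *
from rig import bot
go(bot.observe(),[.561,-.011,.25],78)
E
```

```text
turn [  0.21   0.08 -23.22] shift [ 295.9  -77.4 -242.9] yaw 78
```

Call:
servo_tool(plan=[[[0, 0, 0], [0, 0, -40], 1], [[0, 0, 0], [0, 0, -90], 1], [[0, 0, 0], [0, 0, -140], 1], [[0, 0, 0], [0, 0, -195], 1], [[0, 0, 0], [0, 0, -243], 1]])

```text
t: 3.08
tcp_pos: [0.4529, -0.2966, 0.2509]
orientation: [0.001, 0.888, 0.46, 0.0]
wrist_force: [0.4, -1.3, -1.4]
width: 0.0595
grasp_force: 39.5
```

Call:
servo_tool(plan=[[[0, 0, -5], [55, -14, 0], 1], [[0, 0, -10], [112, -29, 0], 1], [[0, 0, -15], [168, -44, 0], 1], [[0, 0, -20], [225, -59, 0], 1], [[0, 0, -23], [275, -72, 0], 1]])

```text
t: 3.7
tcp_pos: [0.5528, -0.0283, 0.2487]
orientation: [0.0, 0.778, 0.629, 0.0]
wrist_force: [0.6, -0.5, -1.9]
width: 0.0597
grasp_force: 39.4
```

Call:
servo_tool(plan=[[[0, 0, 0], [21, 0, 0], 1], [[0, 0, 0], [21, 0, 0], 1], [[0, 0, 0], [21, 0, 0], 1]])

```text
t: 4.08
tcp_pos: [0.5566, -0.0105, 0.2483]
orientation: [0.0, 0.778, 0.628, -0.0]
wrist_force: [1.4, -0.9, -1.7]
width: 0.0597
grasp_force: 39.4
```

```bash
python3 - <<'E'
from h import *
from rig import bot
d=bot.get_image("wrist"); np.savez("w3.npz",**d)
s=bot.observe();print({k:np.round(s[k],4).tolist() for k in("t","tcp_pos","orientation","wrist_force","width","grasp_force")})
print(proj(d,[.5803,.0771,.157]),proj(d,[.5803,.0771,.12]))
X=R.from_quat(np.roll(s["orientation"],-1)).as_matrix()
for dx in(-30,0,30): print(dx,proj(d,np.array(s["tcp_pos"])+[0,0,.0325]+X[:,0]*dx/1e3).round(1))
cv2.imwrite("pics/w3.png",cv2.resize(d["frame"][:,:,::-1],(784,588),interpolation=cv2.INTER_CUBIC))
E
```

```text
{'t': 4.125, 'tcp_pos': [0.5567, -0.0109, 0.2483], 'orientation': [0.0001, 0.7786, 0.6275, -0.0003], 'wrist_force': [-0.1527, 0.1869, -2.38], 'width': 0.0597, 'grasp_force': 39.4254}
[283.1990833   84.26625372] [282.17035154  85.75510174]
-30 [276.6 386.2]
0 [276.7 326. ]
30 [276.8 256. ]
```

View pics/w3.png

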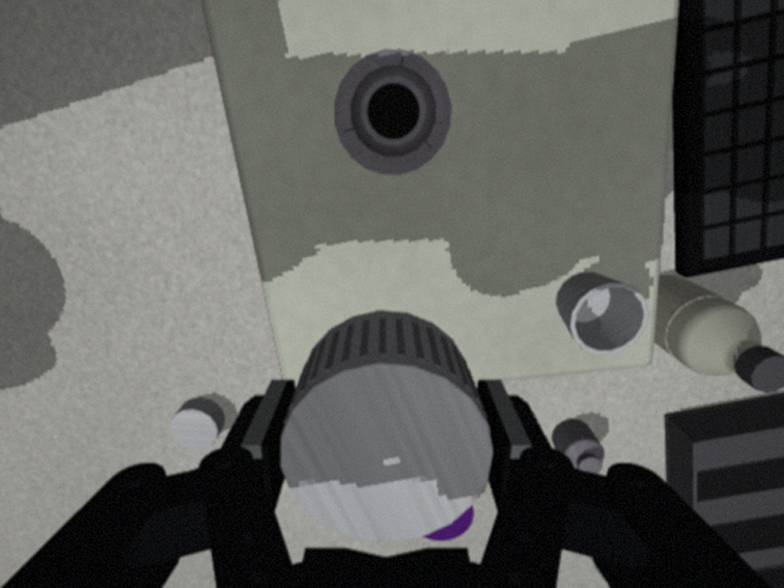

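The neck's hole is centred at (281.1,78.6) in native pixels. The cap top spans rows 258–386 and is centred at column 276, so it is still level and about 0.6 mm towards −x.

```bash
python3 - <<'E'
from h import *
from rig import bot
d=np.load("w3.npz")
n=ray(d,281.1,78.6,.157);print(n,ray(d,280.7,79.6,.142))
for a in ((335,111),(451,111),(393,49),(393,174)): print(ray(d,a[0]/1.4,a[1]/1.4,.142).round(4))
s=bot.observe()
X=R.from_quat(np.roll(s["orientation"],-1)).as_matrix()
go(s,n*[1,1,0]+[0,0,.175]+X[:,0]*.0007,78)
E
```

```text
[0.57968193 0.08070828 0.157     ] [0.57963492 0.08072366 0.142     ]
[0.5521 0.0869 0.142 ]
[0.6073 0.0749 0.142 ]
[0.5853 0.1074 0.142 ]
[0.5735 0.0518 0.142 ]
turn [-0.01  0.03 -0.27] shift [95.1  3.  73.2] yaw 78
```

Call:
servo_tool(plan=[[[0, 0, 0], [45, 1, 20], 1], [[0, 0, 0], [85, 3, 50], 1], [[0, 0, 0], [95, 3, 68], 1], [[0, 0, 0], [95, 3, 73], 1], [[0, 0, 0], [95, 3, 73], 1]])

```text
t: 4.75
tcp_pos: [0.5801, 0.0807, 0.1753]
orientation: [0.0, 0.779, 0.627, -0.0]
wrist_force: [1.2, 0.0, -1.9]
width: 0.0596
grasp_force: 39.4
```

Call:
servo_tool(plan=[[[0, 0, 0], [0, 0, 6], 1], [[0, 0, 0], [0, 0, 12], 1], [[0, 0, 0], [0, 0, 16], 1], [[0, 0, 0], [0, 0, 16], 1]])

```text
t: 5.25
tcp_pos: [0.5797, 0.0821, 0.1588]
orientation: [-0.0, 0.778, 0.628, -0.0]
wrist_force: [0.8, -0.6, -2.5]
width: 0.0596
grasp_force: 39.4
```

```bash
cat > st.py <<'E'
from h import *
from rig import bot
s=bot.observe();print({k:np.round(s[k],4).tolist() for k in("t","tcp_pos","wrist_force","torque","width","grasp_force")},"q6",np.degrees(s["joint_positions"][5]).round(1),"rim",round((s["tcp_pos"][2]-.1275)*1e3,1))
X=R.from_quat(np.roll(s["orientation"],-1)).as_matrix()
print("tool force",(X.T@s["wrist_force"]).round(1),"yaw",np.degrees(np.arctan2(X[1,0],X[0,0])).round(1))
go(s,[.5797,.0807,s["tcp_pos"][2]])
E
python3 st.py
```

```text
{'t': 5.25, 'tcp_pos': [0.5797, 0.0821, 0.1588], 'wrist_force': [0.8436, -0.5552, -2.4783], 'torque': [-0.0101, -0.0522, -0.0123], 'width': 0.0596, 'grasp_force': 39.4261} q6 16.0 rim 31.3
tool force [-0.4  0.9  2.5] yaw 77.8
turn [-0.06  0.02 -0.  ] shift [-1.3  0.3  0. ] yaw 77.8
```

Call:
servo_tool(plan=[[[0, 0, 0], [0, 0, 2], 1], [[0, 0, 0], [0, 0, 4], 1], [[0, 0, 0], [0, 0, 5], 1], [[0, 0, 0], [0, 0, 6], 1], [[0, 0, 0], [0, 0, 6], 1]])

```text
t: 5.88
tcp_pos: [0.5801, 0.0822, 0.1532]
orientation: [-0.0, 0.778, 0.628, -0.0]
wrist_force: [0.5, -0.1, -1.5]
width: 0.0596
grasp_force: 39.4
```

Call:
servo_tool(plan=[[[0, 0, 0], [0, 0, 1], 1], [[0, 0, 0], [0, 0, 2], 1], [[0, 0, 0], [0, 0, 3], 1], [[0, 0, 0], [0, 0, 3], 1]])

```text
t: 6.38
tcp_pos: [0.58, 0.0822, 0.1501]
orientation: [-0.0, 0.778, 0.628, -0.0]
wrist_force: [0.6, -0.0, -1.7]
width: 0.0595
grasp_force: 39.4
```

```bash
python3 st.py
```

```text
{'t': 6.375, 'tcp_pos': [0.58, 0.0822, 0.1501], 'wrist_force': [0.5608, -0.0255, -1.6564], 'torque': [-0.0939, -0.0159, -0.029], 'width': 0.0595, 'grasp_force': 39.4271} q6 16.0 rim 22.6
tool force [0.1 0.6 1.7] yaw 77.8
turn [-0.02  0.   -0.  ] shift [-1.5 -0.   0. ] yaw 77.8
```

Call:
servo_tool(plan=[[[0, 0, 0], [0, 0, 1], 1], [[0, 0, 0], [0, 0, 2], 1], [[0, 0, 0], [0, 0, 3], 1], [[0, 0, 0], [0, 0, 3], 1]])

```text
t: 6.88
tcp_pos: [0.58, 0.0822, 0.1471]
orientation: [-0.0, 0.778, 0.628, -0.0]
wrist_force: [0.4, 0.1, -2.5]
width: 0.0595
grasp_force: 39.4
```

Call:
servo_tool(plan=[[[0, 0, 0], [0, 0, 1], 1], [[0, 0, 0], [0, 0, 2], 1], [[0, 0, 0], [0, 0, 2], 1]])

```text
t: 7.25
tcp_pos: [0.5803, 0.0822, 0.1457]
orientation: [0.0, 0.778, 0.628, 0.0]
wrist_force: [-1.3, 0.1, 1.3]
width: 0.0596
grasp_force: 39.6
```

```bash
python3 st.py
```

```text
{'t': 7.25, 'tcp_pos': [0.5803, 0.0822, 0.1457], 'wrist_force': [-1.3385, 0.0878, 1.3085], 'torque': [-0.0269, 0.1051, -0.0068], 'width': 0.0596, 'grasp_force': 39.6342} q6 16.0 rim 18.2
tool force [-0.2 -1.3 -1.3] yaw 77.8
turn [ 0.02 -0.01 -0.  ] shift [-1.6 -0.3 -0. ] yaw 77.8
```

Contact is at rim height about 18 mm, so the pins are probably on the ridge. Now I'll turn anticlockwise, climbing with it.

Call:
servo_tool(plan=[[[0, 0, -7], [0, 0, -0.5], 1], [[0, 0, -14], [0, 0, -1.2], 1], [[0, 0, -21], [0, 0, -1.9], 1], [[0, 0, -28], [0, 0, -2.6], 1], [[0, 0, -28], [0, 0, -2.6], 1]])

```text
t: 7.88
tcp_pos: [0.5802, 0.0821, 0.1484]
orientation: [0.0, 0.604, 0.797, -0.0]
wrist_force: [-0.5, -0.4, 1.7]
width: 0.0596
grasp_force: 39.7
```

```bash
python3 st.py
```

```text
{'t': 7.875, 'tcp_pos': [0.5802, 0.0821, 0.1484], 'wrist_force': [-0.4705, -0.4308, 1.7039], 'torque': [-0.0606, 0.3266, 0.0404], 'width': 0.0596, 'grasp_force': 39.7095} q6 -11.9 rim 20.9
tool force [-0.3 -0.6 -1.7] yaw 105.7
turn [0.01 0.01 0.  ] shift [-1.2 -0.9  0. ] yaw 105.7
```

Call:
servo_tool(plan=[[[0, 0, -6], [0, 0, -0.5], 1], [[0, 0, -12], [0, 0, -1.1], 1], [[0, 0, -18], [0, 0, -1.7], 1], [[0, 0, -24], [0, 0, -2.3], 1], [[0, 0, -24], [0, 0, -2.3], 1]])

```text
t: 8.5
tcp_pos: [0.5801, 0.0823, 0.1507]
orientation: [-0.0, 0.426, 0.905, 0.0]
wrist_force: [-2.4, 0.6, 4.3]
width: 0.0593
grasp_force: 39.8
```

```bash
python3 st.py
```

```text
{'t': 8.5, 'tcp_pos': [0.5801, 0.0823, 0.1507], 'wrist_force': [-2.3691, 0.6274, 4.2951], 'torque': [0.0155, 0.4095, 0.0572], 'width': 0.0593, 'grasp_force': 39.8466} q6 -35.8 rim 23.2
tool force [ 2.  -1.4 -4.3] yaw 129.6
turn [-0.   -0.01  0.  ] shift [-1.  -1.3 -0. ] yaw 129.6
```

Call:
servo_tool(plan=[[[0, 0, -4], [0, 0, -0.4], 1], [[0, 0, -8], [0, 0, -0.8], 1], [[0, 0, -12], [0, 0, -0.8], 1], [[0, 0, -12], [0, 0, -0.8], 1]])

```text
t: 9.0
tcp_pos: [0.5796, 0.082, 0.1501]
orientation: [-0.001, 0.329, 0.944, -0.0]
wrist_force: [-0.6, -0.3, -3.0]
width: 0.0595
grasp_force: 39.4
```

```bash
python3 st.py
```

```text
{'t': 9.0, 'tcp_pos': [0.5796, 0.082, 0.1501], 'wrist_force': [-0.6268, -0.2868, -3.0156], 'torque': [-0.0213, 0.1336, 0.0223], 'width': 0.0595, 'grasp_force': 39.4159} q6 -47.8 rim 22.6
tool force [ 0.3 -0.6  3. ] yaw 141.6
turn [-0.06 -0.05  0.  ] shift [-0.9 -1.   0. ] yaw 141.6
```

The force has dropped, so the pins have passed the high ends. I'll turn a little further and go down lightly.

Call:
servo_tool(plan=[[[0, 0, -4], [0, 0, 0], 1], [[0, 0, -4], [0, 0, 1], 1], [[0, 0, -4], [0, 0, 2], 1], [[0, 0, -4], [0, 0, 3], 1], [[0, 0, -4], [0, 0, 3], 1]])

```text
t: 9.62
tcp_pos: [0.5796, 0.082, 0.1476]
orientation: [-0.001, 0.295, 0.956, -0.0]
wrist_force: [-3.2, -1.5, -1.6]
width: 0.0598
grasp_force: 39.5
```

```bash
python3 st.py
```

```text
{'t': 9.625, 'tcp_pos': [0.5796, 0.082, 0.1476], 'wrist_force': [-3.2144, -1.5299, -1.6494], 'torque': [-0.2239, 0.4786, -0.032], 'width': 0.0598, 'grasp_force': 39.4691} q6 -51.9 rim 20.1
tool force [ 1.8 -3.1  1.7] yaw 145.7
turn [-0.06 -0.05  0.  ] shift [-0.8 -1.   0. ] yaw 145.7
```

Call:
servo_tool(plan=[[[0, 0, 0], [0, 0, 1], 1], [[0, 0, 0], [0, 0, 2], 1], [[0, 0, 0], [0, 0, 3], 1], [[0, 0, 0], [0, 0, 3], 1]])

```text
t: 10.12
tcp_pos: [0.5797, 0.082, 0.1447]
orientation: [-0.0, 0.294, 0.956, -0.0]
wrist_force: [-5.4, -3.3, -0.8]
width: 0.0595
grasp_force: 39.6
```

```bash
python3 st.py
```

```text
{'t': 10.125, 'tcp_pos': [0.5797, 0.082, 0.1447], 'wrist_force': [-5.3824, -3.2725, -0.7989], 'torque': [-0.4977, 0.757, 0.03], 'width': 0.0595, 'grasp_force': 39.5929} q6 -52.0 rim 17.2
tool force [ 2.6 -5.7  0.8] yaw 145.8
turn [-0.06 -0.04  0.  ] shift [-0.7 -1.   0. ] yaw 145.8
```

Side force and moment are growing, so the cap is probably tilted or off-centre. I'll slacken the grip to let it level, then re-grip.

Call:
servo_tool(plan=[[[0, 0, 0], [0.4, -0.8, 0], 1], [[0, 0, 0], [0.4, -0.8, 0], -0.5], [[0, 0, 0], [0.4, -0.8, 0], -0.55], [[0, 0, 0], [0.4, -0.8, 0], -0.55], [[0, 0, 0], [0.4, -0.8, 0], -0.55]])

```text
t: 10.75
tcp_pos: [0.5799, 0.0819, 0.1453]
orientation: [0.001, 0.294, 0.956, 0.0]
wrist_force: [0.5, -0.2, -0.4]
width: 0.0666
grasp_force: 0.0
```

```bash
python3 st.py;  python3 - <<'E'
from h import *
from rig import bot
d=bot.get_image("wrist"); np.savez("w4.npz",**d)
s=bot.observe()
X=R.from_quat(np.roll(s["orientation"],-1)).as_matrix()
for rim in(.1365,.1345,.142):
  for dx in(-30,0,30): print(rim,dx,proj(d,np.array([.5797,.0807,rim+.04])+X[:,0]*dx/1e3).round(1))
a=d["frame"][:,:,::-1][180:410,140:420]
b=bot.get_image("side")["frame"][:,:,::-1][150:250,230:330]
im=np.zeros((460,560+240,3),np.uint8);im[:,:560]=cv2.resize(a,(560,460),interpolation=cv2.INTER_CUBIC);im[:240,560:]=cv2.resize(b,(240,240))
cv2.imwrite("pics/w4.png",im)
E
```

```text
{'t': 10.75, 'tcp_pos': [0.5799, 0.0819, 0.1453], 'wrist_force': [0.5445, -0.1912, -0.4434], 'torque': [0.0061, -0.0312, -0.0389], 'width': 0.0666, 'grasp_force': 0.0} q6 -52.0 rim 17.8
tool force [-0.6  0.1  0.4] yaw 145.8
turn [0.05 0.05 0.  ] shift [-0.5 -1.1 -0. ] yaw 145.8
0.1365 -30 [274.5 385.4]
0.1365 0 [274.4 325.7]
0.1365 30 [274.3 256.5]
0.1345 -30 [274.6 381.6]
0.1345 0 [274.4 322.5]
0.1345 30 [274.3 254.1]
0.142 -30 [274.5 396.4]
0.142 0 [274.4 335.1]
0.142 30 [274.3 263.6]
```

View pics/w4.png

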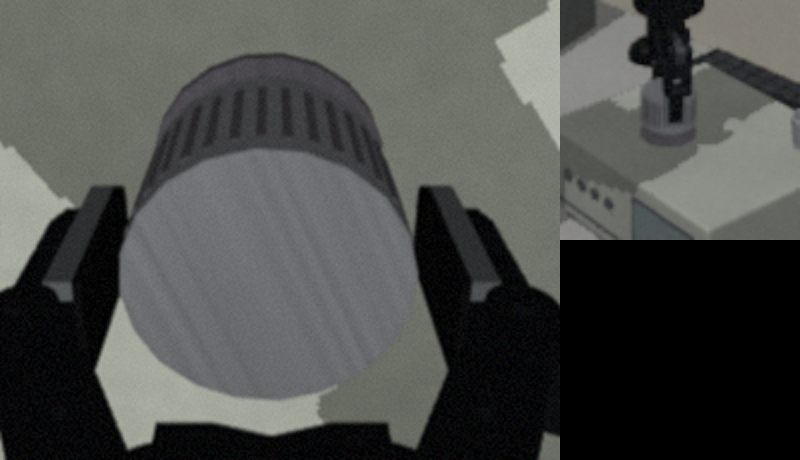

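The cap now sits low and level: its top spans native rows 254–380, matching a rim at about 14.5 mm. It is in the gap. I'll re-grip centred and 3 mm lower, then screw clockwise.

Call:
servo_tool(plan=[[[0, 0, 0], [-0.4, -1, 2], -0.55], [[0, 0, 0], [-0.4, -1, 2.5], -0.55], [[0, 0, 0], [-0.4, -1, 2.5], 1], [[0, 0, 0], [-0.4, -1, 2.5], 1], [[0, 0, 0], [-0.4, -1, 2.5], 1]], force=30)

```text
t: 11.48
tcp_pos: [0.5793, 0.0808, 0.1427]
orientation: [0.0, 0.294, 0.956, 0.0]
wrist_force: [0.1, 1.1, 1.4]
width: 0.0597
grasp_force: 32.2
```

```bash
python3 st.py
```

```text
{'t': 11.475, 'tcp_pos': [0.5793, 0.0808, 0.1427], 'wrist_force': [0.1283, 1.1238, 1.4401], 'torque': [0.0754, -0.0153, -0.0334], 'width': 0.0597, 'grasp_force': 32.1904} q6 -52.1 rim 15.2
tool force [ 0.5  1.  -1.4] yaw 145.8
turn [0.02 0.01 0.  ] shift [-0.4  0.1  0. ] yaw 145.8
```

Call:
servo_tool(plan=[[[0, 0, 5], [0, 0, 0], 1], [[0, 0, 10], [0, 0, 0.4], 1], [[0, 0, 15], [0, 0, 0.8], 1], [[0, 0, 20], [0, 0, 1.2], 1], [[0, 0, 20], [0, 0, 1.2], 1]])

```text
t: 12.1
tcp_pos: [0.5792, 0.0809, 0.1409]
orientation: [0.0, 0.455, 0.89, 0.0]
wrist_force: [2.2, 2.0, -2.1]
width: 0.0596
grasp_force: 32.8
```

```bash
python3 st.py
```

```text
{'t': 12.1, 'tcp_pos': [0.5792, 0.0809, 0.1409], 'wrist_force': [2.1926, 2.0362, -2.1454], 'torque': [0.1641, -0.1971, -0.0415], 'width': 0.0596, 'grasp_force': 32.7716} q6 -32.2 rim 13.4
tool force [0.4 3.  2.1] yaw 125.8
turn [ 0.03 -0.01 -0.  ] shift [-0.5  0.2  0. ] yaw 125.8
```

Call:
servo_tool(plan=[[[0, 0, 7], [0, 0.3, 0.7], 1], [[0, 0, 14], [0, 0.3, 1.4], 1], [[0, 0, 21], [0, 0.3, 2.1], 1], [[0, 0, 28], [0, 0.3, 2.8], 1], [[0, 0, 28], [0, 0.3, 2.8], 1]])

```text
t: 12.72
tcp_pos: [0.5794, 0.081, 0.1382]
orientation: [0.0, 0.657, 0.754, 0.0]
wrist_force: [1.8, 2.8, -2.8]
width: 0.0599
grasp_force: 32.9
```

```bash
python3 st.py
```

```text
{'t': 12.725, 'tcp_pos': [0.5794, 0.081, 0.1382], 'wrist_force': [1.7814, 2.8223, -2.7812], 'torque': [0.1782, -0.2798, 0.0175], 'width': 0.0599, 'grasp_force': 32.8518} q6 -4.2 rim 10.7
tool force [2.5 2.2 2.8] yaw 97.9
turn [ 0.01 -0.01 -0.  ] shift [-0.3  0.2  0. ] yaw 97.9
```

Call:
servo_tool(plan=[[[0, 0, 6], [0.4, 0.3, 0.6], 1], [[0, 0, 12], [0.4, 0.3, 1.2], 1], [[0, 0, 18], [0.4, 0.3, 1.8], 1], [[0, 0, 24], [0.4, 0.3, 2.4], 1], [[0, 0, 24], [0.4, 0.3, 2.4], 1]])

```text
t: 13.35
tcp_pos: [0.5796, 0.0811, 0.1358]
orientation: [0.0, 0.799, 0.602, -0.0]
wrist_force: [1.0, 0.1, -3.4]
width: 0.0597
grasp_force: 32.9
```

```bash
python3 st.py
```

```text
{'t': 13.35, 'tcp_pos': [0.5796, 0.0811, 0.1358], 'wrist_force': [1.0036, 0.0931, -3.4366], 'torque': [0.0478, -0.1385, -0.0388], 'width': 0.0597, 'grasp_force': 32.9409} q6 19.8 rim 8.3
tool force [0.4 0.9 3.4] yaw 74.0
turn [-0.    0.03 -0.  ] shift [-0.3  0.2  0. ] yaw 74.0
```

Call:
servo_tool(plan=[[[0, 0, 4], [0, 0, 0.4], 1], [[0, 0, 8], [0, 0, 0.8], 1], [[0, 0, 12], [0, 0, 1.2], 1], [[0, 0, 12], [0, 0, 1.2], 1]])

```text
t: 13.85
tcp_pos: [0.5795, 0.0812, 0.1347]
orientation: [0.0, 0.857, 0.515, -0.0]
wrist_force: [0.4, 0.0, -1.9]
width: 0.0597
grasp_force: 32.9
```

```bash
python3 st.py
```

```text
{'t': 13.85, 'tcp_pos': [0.5795, 0.0812, 0.1347], 'wrist_force': [0.4442, 0.0408, -1.861], 'torque': [0.0682, -0.1321, 0.0014], 'width': 0.0597, 'grasp_force': 32.9482} q6 31.8 rim 7.2
tool force [0.2 0.4 1.9] yaw 62.0
turn [-0.    0.02 -0.  ] shift [-0.3  0.4  0. ] yaw 62.0
```

Call:
servo_tool(plan=[[[0, 0, 3], [0, 0, 0.3], 1], [[0, 0, 6], [0, 0, 0.5], 1], [[0, 0, 9], [0, 0, 0.6], 1], [[0, 0, 9], [0, 0, 0.6], 1]])

```text
t: 14.35
tcp_pos: [0.5789, 0.0802, 0.1346]
orientation: [0.001, 0.894, 0.447, -0.001]
wrist_force: [-2.2, -3.4, 2.1]
width: 0.0594
grasp_force: 32.1
```

```bash
python3 st.py
```

```text
{'t': 14.35, 'tcp_pos': [0.5789, 0.0802, 0.1346], 'wrist_force': [-2.2334, -3.4344, 2.0728], 'torque': [-0.5423, 0.365, 0.8804], 'width': 0.0594, 'grasp_force': 32.1236} q6 40.7 rim 7.1
tool force [-4.1  0.3 -2.1] yaw 53.1
turn [0.02 0.19 0.  ] shift [ 0.8  0.3 -0. ] yaw 53.1
```

The moment has risen to 0.88 N m after about 92 degrees, with the rim near 6.5–7 mm: that's the end stop. I'll ease back the wind-up, release and retreat upward.

Call:
servo_tool(plan=[[[0, 0, -4], [0, 0, 0], 1], [[0, 0, -4], [0, 0, 0], -0.6], [[0, 0, -4], [0, 0, 0], -1], [[0, 0, -4], [0, 0, 0], -1], [[0, 0, -4], [0, 0, 0], -1]])

```text
t: 14.98
tcp_pos: [0.5797, 0.0814, 0.1343]
orientation: [-0.0, 0.88, 0.475, 0.0]
wrist_force: [-1.1, -0.7, -0.1]
width: 0.0851
grasp_force: 0.0
```

Call:
servo_tool(plan=[[[0, 0, 0], [0, 0, -15], -1], [[0, 0, 0], [0, 0, -40], -1], [[0, 0, 0], [0, 0, -80], -1], [[0, 0, 0], [0, 0, -110], -1], [[0, 0, 0], [0, 0, -110], -1]])

```text
t: 15.6
tcp_pos: [0.5823, 0.0815, 0.249]
orientation: [0.002, 0.88, 0.475, 0.004]
wrist_force: [0.3, 1.4, -0.3]
width: 0.0855
grasp_force: 0.0
```

```bash
python3 st.py; python3 - <<'E'
from h import *
from rig import bot
d=bot.get_image("wrist")
s=bot.observe()
X=R.from_quat(np.roll(s["orientation"],-1)).as_matrix()
for rim in(.1265,.1285,.1345):
  print(rim,[proj(d,np.array([.5797,.0807,rim+.04])+v/1e3).round(1).tolist() for v in(-30*X[:,0],30*X[:,0],-30*X[:,1],30*X[:,1])])
cv2.imwrite("pics/w5.png",cv2.resize(d["frame"][140:350,140:420,::-1],(784,588),interpolation=cv2.INTER_CUBIC))
E
```

```text
{'t': 15.6, 'tcp_pos': [0.5823, 0.0815, 0.249], 'wrist_force': [0.2986, 1.4189, -0.2605], 'torque': [0.0499, -0.0114, -0.0003], 'width': 0.0855, 'grasp_force': 0.0} q6 37.0 rim 121.5
tool force [ 1.3 -0.5  0.3] yaw 56.8
turn [ 0.39 -0.3  -0.  ] shift [-2.1 -1.7 -0. ] yaw 56.8
0.1265 [[272.7, 262.2], [272.4, 183.0], [230.2, 224.3], [314.8, 224.1]]
0.1285 [[272.6, 263.4], [272.4, 183.7], [229.9, 225.3], [315.1, 225.1]]
0.1345 [[272.6, 267.3], [272.3, 185.9], [228.8, 228.4], [316.1, 228.3]]
```

View pics/w5.png

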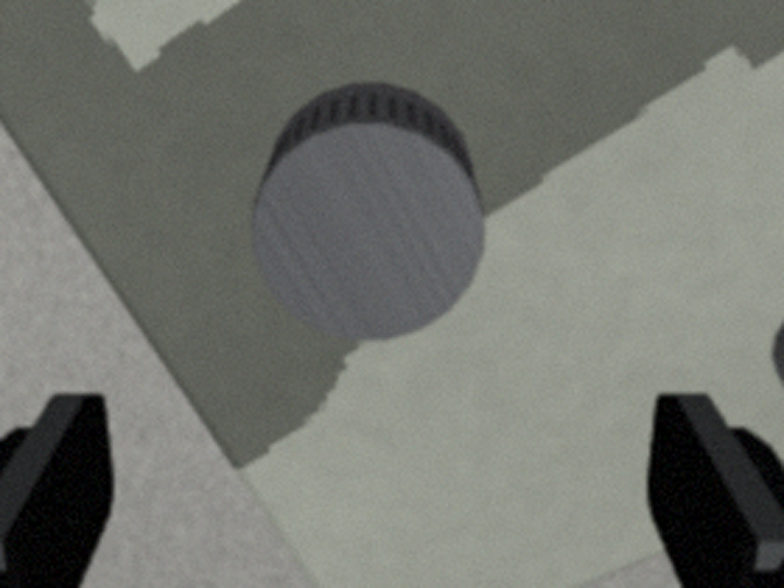

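The cap's edges at native columns 230–313 and rows 183.6–261.4 match the prediction for a rim at 6.5 mm. It is level and centred, and the gripper is clear.

```bash
python3 -c "
from rig import bot
print(bot.close_job())"
```

```text
the job is handed in; nothing more can be done
None
```

The cap is screwed home on the neck (rim about 6.5 mm above the analyser's top, level, end stop felt at about 0.9 N m), released with the gripper clear, and the job was handed in about 16 s into the run; no verdict was returned.

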